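# Clip the clay tool back on its ring

### The arm

A 6-joint arm with a two-finger parallel gripper is mounted at the origin on the work surface. World frame = base frame: x ahead of the robot, y to its left, z up, the work surface at z = 0. Lengths are in mm, angles in rad, forces in N, time in s.
With the tool pointing down it reaches from about 300 to 775 mm from the base axis. Payload 14.6 kg.
Tool frame: the origin (TCP) lies midway between the tips of the shut fingers; the grasp point (between the pads) lies behind it (manip.grip_depth is the z of the grasp point in the tool frame, in mm); z points along the fingers, y is the line along which they close (so a half turn about z gives the same grasp; the last joint's range is limited). The gripper opens to 94 mm and grips with 3 to 60 N. Pads are 16 mm wide; open, the fingers measure 119 mm over their backs; the gripper's body (75 mm by 177 mm) begins 78 mm behind the grasp point.
Start: joints at [-1.224, 0.3, 1.521, -0, 1.321, -0.067], TCP at [221.142, -503.572, 205.446] pointing down, gripper open.
Joint ranges: [-3.03, 3.03], [-0.79, 2.21], [0.23, 2.52], [-1.04, 4.18], [0, 3.07], [-2.55, 2.55]. Speed limits (rad/s): [2.22, 2.22, 2.57, 3.14, 3.14, 3.14].

### API

Orientations are given as [roll, pitch, yaw] about the fixed x, y, z axes, in that order (R = Rz(yaw) Ry(pitch) Rx(roll)).
In Python, from cell import manip gives the robot as it stands.
- The arm moves only by the shell command python3 -m creep FILE [OPENING] [FORCE], which reads ROWS from the file FILE. ROWS is a JSON object whose key "rows" holds a list of rows, 1 to 5 of them, each of 6 numbers: dx, dy, dz in units of 100 mm, then a rotation vector rx, ry, rz in units of 0.25 rad; each row is the pose to reach, as a shift and turn from the pose commanded when the command began, along the tool's axes at that moment; what a row does not reach only later rows make up. A row lasts 1/10 s, in which the tool goes at most 50 mm and 0.15 rad, less where a joint would pass 70% of its speed; a pose out of reach is approached as far as the arm can. OPENING is the finger opening in mm, set as the command begins (- or left out keeps the last). The fingers move at their own pace and stop on an object; FORCE is the grip in N (left out, the last holds). Time passes only in rows, so rows that do not move let the fingers close. It prints the time, the measured TCP pose, the force, the opening and the grip force at its end. Input that does not fit is refused with a message, and nothing moves.
- manip.read_state(): the state, without advancing time (a new reading comes with each control period).
- manip.camera(name): name is "scene" or "top" or "wrist"; returns (picture, depth): 480x640x3 uint8, red, green, blue; 480x640 float32, mm along the optical axis (not along the pixel's ray), 0 where there is no reading.
- manip.camera_info(name): a dict with "K" (3x3 intrinsics, pixels), "rvec" (rotation vector, rad) and "tvec" (3), from world to camera coordinates, as OpenCV has them; the wrist camera has in their place "mount" (4x4, takes a point from camera to tool coordinates, whose origin is the TCP and whose axes are the flange's). Camera axes: x right, y down, z forward; pixel columns grow to the right and rows downward; lengths in mm; the calibration is good to about 2 mm. A picture is of the moment at which its call begins: read the wrist's pose just before it. camera_info takes no time and is no camera call.
- manip.sign_off(): hands the job in; it is judged then, once.
The state is a dict: "clock": time; "joints": joint angles; "qd": joint speeds; "effort": joint torques, N m; "eef_pos": TCP position; "eef_rot": TCP orientation; "wrist_force": force on the tool from outside, world axes, zero at the start; "moment": the same for the moment, N m; "finger_gap": finger opening in mm; "finger_force": force on a finger pad.
Only numpy, scipy, OpenCV 4.12 (cv2) and the standard library are available. Lean on these libraries where they do the work, as an engineer would, in place of code of your own. Each camera call takes 0.05 s, during which the arm holds its last target. There are 200 camera calls.

### The job

Take the clay ribbon tool by its wooden handle and push its snap hook onto the near leg of the ring on the blue plate, until the spring gate has flicked shut behind the leg. Then tug the tool straight back steadily for a second with about 5 N, so that the leg pulls against the shut gate and you feel that it holds, and leave the tool clipped on, lying flat on the table. Never let the hook press on the ring with more than 12 N, keep off the yellow plate's ring, and leave the other things where they are.

Things in the scene. Friction and masses are not known exactly. Their poses are not given: they have to be found in the camera images.
- tool: Loose clay ribbon tool, 240 mm long, 0.14-0.24 kg, lying flat. Origin: on its underside, at the grip point. x runs along it to the hook, y to its left, z up. Wooden handle: x -75 to +47, 22 wide (flat sides), 24 high, blue band at x -56; wire loop behind to x -134. Ahead: flat steel hook, z 7 to 17, x 46 to 105, y -22 to +20, a fork opening to +x with a brass gate across its mouth (mm).
- mouth (a point): Middle of the hook's mouth, on the shut gate's middle line: tool x 95, y 0, z 12 mm. The gate is 5 mm thick, hinged at y -14 (knuckle reaches to y -10); its tip (y +12) rests behind the round nose (x 97.5 to 104.5, inner edge y +10). The mouth is clear from y -10 to +10. The gate swings inwards; the leg must slip past its tip on the nose side (+y).
- pocket (a point): Where the leg's axis sits when fully home: tool x 66.5, y +3, z 12 mm. The pocket runs from the gate back to x 62.5 and from y -17 to +14. A leg entering straight at tool y 0 to +6 lets the gate snap back at leg x 68 to 72, just before the rigid back; one below y -4 jams the gate open. After the tug the leg's axis is at x 88.5.
- gate (a joint): Angle of the hook's brass spring gate: 0 shut, grows to 1.4 rad as it swings inwards. Its spring always pulls it shut (0.05 N m shut, 0.10 N m fully open; pushing the leg in takes roughly 3 to 6 N).
- ring_blue: Blue steel plate (100 x 70 x 5 mm) screwed down, with an upright rigid steel ring (eye of 8 mm bar, 69 mm high, straight legs up to z 45, 56 mm apart along x, on the plate's middle line). Origin: table height, nominal axis of the near leg, x to the far leg. Plate x -15 to 85. The ring is clamped fast in a slot: it stands up to 6 mm nearer or further in x; readings do not show it. Push +x.
- ring_yellow: The same plate and ring in yellow, not to be used; same size, origin and axes.
- pot: Loose brown clay pot, 90 mm across, 85 mm high; origin under its centre.
- jar_red: Loose red glaze jar with white cap, 60 mm across, 90 mm high; origin under its centre.
- jar_green: Loose green glaze jar with white cap, 60 mm across, 90 mm high; origin under its centre.
- bowl: Loose blue bowl, 110 mm across, 50 mm high; origin under its centre.
- rib: Loose wooden rib, 65 x 38 x 8 mm, lying flat; origin under its centre.
- brush: Loose glaze brush lying flat; origin under its middle.
There are look-alikes about, which are no part of the job. What is meant by the ring_blue is not pink, and is the larger of those in its own colour.

How it is judged (in metres and radians):
On the way, in this order (a step that is already met when the one before it is completed fails the run):
1. the blue plate's near leg is inside the hook and the gate is shut behind it (value of joint gate below 0.12 rad and x of ring_blue in the frame of tool between 0.058 and 0.095 m and y of ring_blue in the frame of tool between -0.015 and 0.0125 m and z of ring_blue in the frame of tool between -0.045 and 0.02 m), for 0.1 s.
2. the tool is tugged back: the leg bears on the shut gate from inside with more than 3 N for 0.3 s (contact force between tool and ring_blue above 3 N and x of ring_blue in the frame of tool between 0.081 and 0.0955 m and value of joint gate below 0.12 rad), for 0.3 s.
At the end, for the whole second after the job is handed in: The near leg of the blue plate's ring is inside the hook's pocket, the gate is shut (below 0.12 rad), and the tool lies flat on the table (underside within 8 mm of it, tilt below 0.12 rad), at rest (value of joint gate below 0.12 rad and x of ring_blue in the frame of tool between 0.058 and 0.095 m and y of ring_blue in the frame of tool between -0.015 and 0.0125 m and height (world z) of tool below 0.008 m and angle between tool's own z axis and vertical below 0.12 rad and linear speed of tool below 0.02 m/s); the robot touches nothing.
It fails at once if the tool presses on the blue plate or its ring with more than 12 N (contact force between tool and ring_blue above 12 N).
It fails at once if the tool bears on the yellow plate's ring (contact force between tool and ring_yellow above 3 N).
It fails at once if the arm leans on the yellow plate or its ring (contact force between the arm and ring_yellow above 8 N).
It fails at once if another thing is moved by more than 25 mm (distance of any of pot, jar_red, jar_green, bowl, rib, brush from where it was at the start of the episode above 0.025 m).
It also fails if it takes over 54 s, if anything falls off the work surface, if the arm or the gripper's body presses on something with over 40 N, if the wrist force passes 120 N, or if a joint passes its speed limit or range.

## Working session

There is one attempt and no reset: what is moved stays moved. The work goes in short steps, Python scripts to look and compute and a shell command to move; the robot and the scene stay as the last step left them, time stands still between calls to the robot, and variables do not carry over. Pictures are saved under pics/ and viewed, at most 10 in all, crops included, and the job is handed in when it is done.

```bash
mkdir -p pics; ls
python3 - <<'E'
from cell import manip
import cv2
s=manip.read_state();print(s['clock'],s['eef_pos'],s['eef_rot'],s['finger_gap'],manip.grip_depth)
import pickle
d={}
for n in('top','scene'):
    d[n]=manip.camera(n)+(manip.camera_info(n),)
    cv2.imwrite(f'pics/{n}0.png',d[n][0][:,:,::-1]);print(n,d[n][2])
print(manip.camera_info('wrist'))
pickle.dump(d,open('d0.pkl','wb'))
E
```

```text
pics
0.0 [ 221.05194887 -503.35543452  204.9233787 ] [-3.14051534e+00 -7.56361748e-05  4.13742232e-01] 94.08869532821697 -18.8
top {'K': array([[506.17161028,   0.        , 316.50868698],
       [  0.        , 506.17161028, 238.47775918],
       [  0.        ,   0.        ,   1.        ]]), 'rvec': array([ 2.16715179, -2.12138948,  0.1807264 ]), 'tvec': array([ -28.94791396,  605.59163181, 1173.61412707])}
scene {'K': array([[467.80121597,   0.        , 320.53920472],
       [  0.        , 467.80121597, 239.57841288],
       [  0.        ,   0.        ,   1.        ]]), 'rvec': array([ 1.97642397,  1.22712018, -0.55785826]), 'tvec': array([-250.14184248, -329.99506808, 1608.06952314])}
{'K': array([[351.1502018 ,   0.        , 324.30496616],
       [  0.        , 351.1502018 , 237.01794046],
       [  0.        ,   0.        ,   1.        ]]), 'mount': array([[ 8.45671784e-04, -9.61391406e-01, -2.75183301e-01,
         8.08683427e+01],
       [ 9.99999583e-01,  9.08041499e-04, -9.92497077e-05,
         3.67442455e-01],
       [ 3.45295673e-04, -2.75183103e-01,  9.61391773e-01,
        -1.79444363e+02],
       [ 0.00000000e+00,  0.00000000e+00,  0.00000000e+00,
         1.00000000e+00]])}
```

View pics/top0.png

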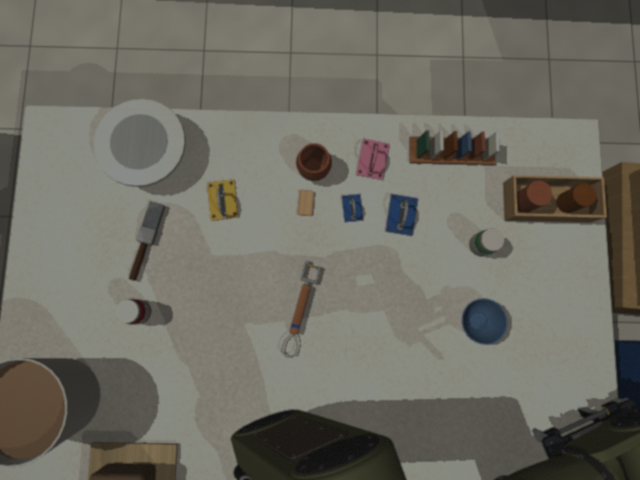

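View pics/scene0.png

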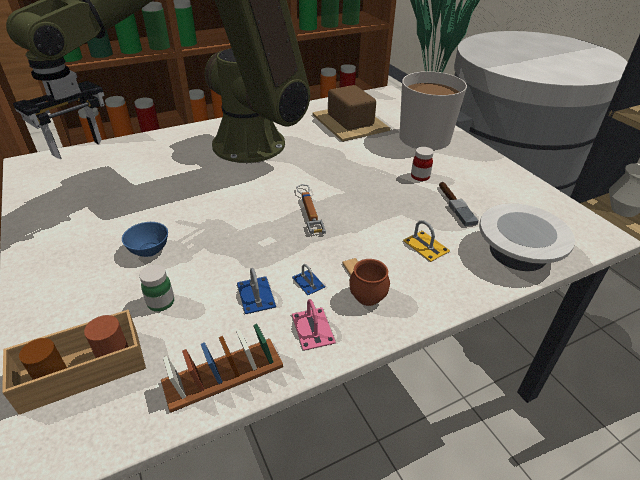

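The top view shows the tool with handle near (301,308), hook near (313,272) and loop at (291,345). The larger blue plate is at (402,214), the small blue look-alike at (352,208) and the yellow plate at (223,200). Next I measure them.

```bash
cat > h.py <<'E'
import numpy as np, cv2
from scipy.spatial.transform import Rotation as Ro
def extr(info,state=None):
    "camera->world R,t"
    if 'mount' in info:
        R=Ro.from_euler('xyz',state['eef_rot']).as_matrix();M=info['mount']
        return R@M[:3,:3], R@M[:3,3]+np.array(state['eef_pos'])
    R=cv2.Rodrigues(info['rvec'])[0]
    return R.T, -R.T@info['tvec']
def cast(info,px,z,state=None):
    px=np.atleast_2d(np.array(px,float));R,t=extr(info,state)
    r=np.c_[px,np.ones(len(px))]@np.linalg.inv(info['K']).T@R.T
    return t+r*((z-t[2])/r[:,2])[:,None]
def hsv(img): return cv2.cvtColor(img,cv2.COLOR_RGB2HSV)
def blobs(mask,amin=40):
    n,l,s,c=cv2.connectedComponentsWithStats(mask.astype(np.uint8))
    return [(s[i,4],c[i],np.argwhere(l==i)[:,::-1]) for i in range(1,n) if s[i,4]>=amin]
def rect(pts):
    (c,s,a)=cv2.minAreaRect(pts[:,:2].astype(np.float32)); return np.round(c,1),np.round(s,1),round(a,1)
E
python3 - <<'E'
from h import *
import pickle
d=pickle.load(open('d0.pkl','rb'));img,dep,info=d['top'];H=hsv(img)
h,s,v=[H[...,i].astype(int) for i in range(3)]
for nm,m,z in(('blue',(h>100)&(h<125)&(s>110),5),('handle',(h>3)&(h<20)&(s>110)&(v>60),20),('yellow',(h>20)&(h<32)&(s>130),5)):
    for a,c,p in blobs(m):
        print(nm,a,c.round(),rect(cast(info,p,z)))
cv2.imwrite('pics/crop.png',cv2.resize(img[180:370,270:430,::-1],None,fx=3.1,fy=3.1,interpolation=cv2.INTER_CUBIC))
E
```

```text
blue 135 [358. 207.] (array([ 696.2, -118. ]), array([63.1, 17.4]), 10.2)
blue 156 [347. 208.] (array([692.5, -91.5]), array([62.3, 18.4]), 3.0)
blue 631 [401. 215.] (array([ 679.1, -229.5]), array([65.2, 94.2]), 81.1)
blue 1276 [629. 370.] (array([ 297.2, -773.8]), array([ 56.3, 160.2]), 85.4)
handle 53 [455. 140.] (array([ 872. , -364.2]), array([45.4,  7.7]), 1.4)
handle 151 [480. 143.] (array([ 866.9, -429.1]), array([20.5, 54.4]), 88.3)
handle 563 [444. 157.] (array([ 844.9, -356.6]), array([214.1,  66.2]), 89.5)
handle 314 [314. 162.] (array([815.5,  -3.3]), array([76.3, 81.1]), 1.4)
handle 3162 [626. 234.] (array([ 640.6, -775.1]), array([ 89.2, 366.4]), 85.4)
handle 580 [539. 192.] (array([ 741.4, -573.6]), array([70.9, 66.6]), 40.1)
handle 445 [585. 194.] (array([ 739.7, -689.7]), array([59.7, 59.7]), 63.3)
handle 293 [301. 304.] (array([449.2,  17.6]), array([18. , 93.8]), 76.0)
yellow 647 [223. 199.] (array([707.2, 223.4]), array([96. , 66.2]), 8.4)
```

View pics/crop.png

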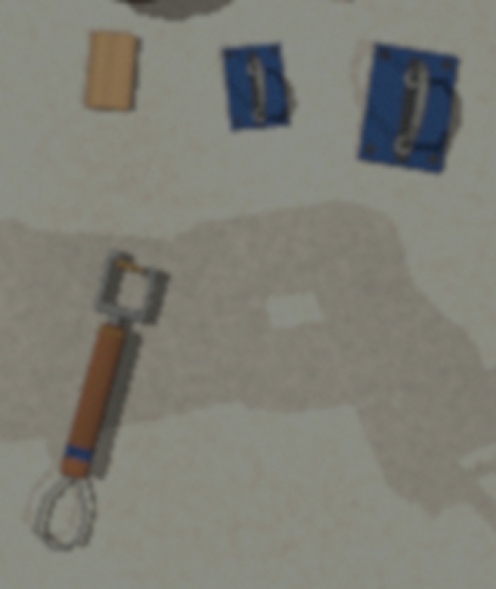

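The crop shows the tool's hook up and to the right of the loop, yaw about -14°, with the brass gate at crop (125,265). The larger blue plate's ring runs from the near leg at crop (403,150) to the far leg at (415,65). This gives the tool's grip point at about (449,18) and the blue near leg at nominally (644,-224), plate yaw about -9°. Both are in reach, and the plate and handle sizes agree with those given. I'll move towards the tool.

The manual's scale: shifts go in units of 100 mm and turns go in units of 0.25 rad. Converting my numbers, 36 mm is 0.36, -33 mm is -0.33, 0.13 rad is 0.52.

```bash
echo '{"rows": [[0.36,-0.33,0,0,0,0.52],[0.72,-0.66,0,0,0,1.04],[1.08,-1,0.05,0,0,1.56],[1.44,-1.33,0.1,0,0,2.08],[1.8,-1.66,0.15,0,0,2.62]]}' > rows.txt && python3 -m creep rows.txt 60
cat >> h.py <<'E'
def rel(state,pos,yaw):
    "shift (tool axes) and turn about tool z to reach a tool-down pose"
    R=Ro.from_euler('xyz',state['eef_rot'])
    T=Ro.from_euler('xyz',[np.pi,0,yaw])
    return np.round(R.inv().apply(np.array(pos)-state['eef_pos']),1), np.round((R.inv()*T).as_rotvec(),3)
E
python3 -c "
from h import *;from cell import manip
s=manip.read_state();print(s['clock'],s['eef_pos'],s['eef_rot']);print(rel(s,[445,18.6,120],-.244))"
```

```text
clock: 0.6
eef_pos: [318.0, -281.1, 190.6]
eef_rot: [-3.141, 0.0, -0.235]
wrist_force: [1.3, -0.7, -0.0]
finger_gap: 60.6
finger_force: 0.0
0.6 [ 317.95346364 -281.14890872  190.60640034] [-3.14146606e+00  9.44877404e-05 -2.34882198e-01]
(array([  53.8, -321.1,   70.6]), array([-0.   ,  0.   ,  0.009]))
```

To row units: 18 mm is 0.18, -231 mm is -2.31, 0.01 rad is 0.04.

```bash
echo '{"rows": [[0.08,-0.47,0.09,0,0,0.04],[0.16,-0.93,0.18,0,0,0.04],[0.24,-1.39,0.27,0,0,0.04],[0.31,-1.85,0.36,0,0,0.04],[0.38,-2.31,0.45,0,0,0.04]]}' > rows.txt && python3 -m creep rows.txt >/dev/null; echo '{"rows": [[0.08,-0.45,0.12,0,0,0],[0.16,-0.9,0.26,0,0,0],[0.16,-0.9,0.26,0,0,0]]}' > rows.txt && python3 -m creep rows.txt
python3 - <<'E'
from h import *;from cell import manip
s=manip.read_state();img,dep=manip.camera('wrist');info=manip.camera_info('wrist')
print(s['eef_pos'],s['eef_rot'])
np.savez('w1.npz',img=img,dep=dep)
cv2.imwrite('pics/w1.png',img[:,:,::-1])
H=hsv(img);h,S,v=[H[...,i].astype(int) for i in range(3)]
for nm,m,z in(('wood',(h>3)&(h<20)&(S>110)&(v>50),24),('band',(h>100)&(h<125)&(S>110),24),('brass',(h>14)&(h<32)&(S>90),17)):
    for a,c,p in blobs(m,60): print(nm,a,c.round(),rect(cast(info,p,z,s)))
E
```

```text
clock: 1.4
eef_pos: [444.3, 20.6, 118.2]
eef_rot: [3.142, 0.003, -0.235]
wrist_force: [0.0, -0.4, 0.2]
finger_gap: 59.9
finger_force: 0.0
[444.29246532  20.61820529 118.19412408] [ 3.14155377e+00  2.61303138e-03 -2.34635054e-01]
wood 2875 [326. 230.] (array([450. ,  17.5]), array([20.2, 97.8]), 76.1)
wood 263 [325. 305.] (array([386.8,  33.8]), array([18.9, 10.4]), 76.6)
wood 122 [191. 364.] (array([357.7, 168.9]), array([14.7, 21. ]), 2.5)
wood 305 [262. 462.] (array([234.1, 136.9]), array([60.9, 16.5]), 76.6)
band 176 [325. 294.] (array([397.6,  30.9]), array([19.7,  7.7]), 73.9)
brass 471 [14.  7.] (array([659.7, 191. ]), array([11. , 33.1]), 8.9)
brass 209 [326. 106.] (array([544.1,  -4.8]), array([21.8,  4.9]), 76.6)
brass 159 [327. 179.] (array([491.1,   7.3]), array([20.7,  5.5]), 76.6)
brass 1117 [465. 392.] (array([263.8, -72.5]), array([24.9, 85.5]), 86.7)
brass 1052 [184. 393.] (array([324.8, 186. ]), array([24.7, 84.6]), 66.4)
brass 7004 [424. 460.] (array([199.2,  -2.4]), array([404. ,  34.9]), 76.6)
```

View pics/w1.png

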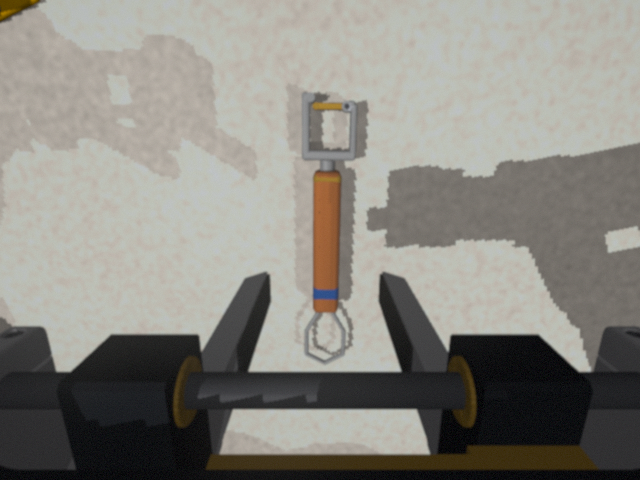

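The wrist view shows the tool lined up with the gripper: hook (328,125), band (325,294), loop (325,340). Band, gate and handle all put the grip point at about (452,17.7), yaw -0.236. I'll descend.

```bash
python3 -c "
from h import *;from cell import manip
s=manip.read_state();print(rel(s,[452,17.7,5],-.236))"
echo '{"rows": [[0.04,0.01,0.4,0,0,0],[0.08,0.01,0.8,0,0,0],[0.08,0.01,1.05,0,0,0],[0.08,0.01,1.13,0,0,0],[0.08,0.01,1.13,0,0,0]]}' > rows.txt && python3 -m creep rows.txt
python3 -c "
from h import *;from cell import manip
s=manip.read_state();print(s['eef_pos'],rel(s,[452,17.7,4],-.236))"
```

```text
(array([  8.3,  -1. , 113.9]), array([0.   , 0.002, 0.001]))
clock: 1.95
eef_pos: [451.3, 13.1, 6.8]
eef_rot: [3.141, 0.001, -0.24]
wrist_force: [0.1, -0.1, 1.1]
finger_gap: 60.2
finger_force: 0.0
[451.3126618   13.1484926    6.80380823] (array([-0.4, -4.6,  2.8]), array([ 0.   ,  0.001, -0.004]))
```

To row units: -4.6 mm is -0.046, 2.5 mm is 0.025.

```bash
echo '{"rows": [[0,-0.046,0.025,0,0,0],[0,-0.046,0.025,0,0,0]]}' > rows.txt && python3 -m creep rows.txt
echo '{"rows": [[0,0,0,0,0,0],[0,0,0,0,0,0],[0,0,0,0,0,0],[0,0,0,0,0,0],[0,0,0,0,0,0]]}' > rows.txt && python3 -m creep rows.txt 10 40
```

```text
clock: 2.15
eef_pos: [453.6, 18.6, 5.5]
eef_rot: [-3.141, -0.002, -0.239]
wrist_force: [1.0, 1.1, 0.4]
finger_gap: 60.1
finger_force: 0.0
clock: 2.65
eef_pos: [452.8, 18.4, 4.5]
eef_rot: [3.142, -0.0, -0.239]
wrist_force: [-0.6, -0.8, 0.4]
finger_gap: 23.0
finger_force: 0.7
```

To row units: -96 mm is -0.96, -60 mm is -0.6.

```bash
echo '{"rows": [[0,0,0,0,0,0],[0,0,0,0,0,0],[0,0,0,0,0,0]]}' > rows.txt && python3 -m creep rows.txt 10 40
echo '{"rows": [[0,0,-0.1,0,0,0],[0,0,-0.3,0,0,0],[0,0,-0.6,0,0,0],[0,0,-0.96,0,0,0],[0,0,-0.96,0,0,0]]}' > rows.txt && python3 -m creep rows.txt
python3 -c "
from h import *;from cell import manip
s=manip.read_state()
a=np.deg2rad(-8.9);u=np.array([np.cos(a),np.sin(a)]);leg=np.array([644.5,-224.1])
g=leg-u*170;print(s['finger_force'],g,rel(s,[*g,100],a))"
```

```text
clock: 2.95
eef_pos: [452.8, 18.4, 4.5]
eef_rot: [3.142, -0.0, -0.239]
wrist_force: [-0.7, -0.7, 2.7]
finger_gap: 21.9
finger_force: 40.0
clock: 3.45
eef_pos: [454.7, 18.4, 104.8]
eef_rot: [-3.14, -0.007, -0.239]
wrist_force: [0.1, 0.5, -1.7]
finger_gap: 21.5
finger_force: 40.0
39.97009992599487 [ 476.54682282 -197.79923433] (array([ 72.4, 204.9,   5. ]), array([-0.001, -0.007, -0.084]))
```

To row units: 202 mm is 2.02, 164 mm is 1.64, -0.084 rad is -0.336.

```bash
echo '{"rows": [[0.2,0.41,0,0,0,-0.08],[0.4,0.82,0,0,0,-0.16],[0.6,1.23,0,0,0,-0.24],[0.82,1.64,0,0,0,-0.3],[1.04,2.02,0,0,0,-0.336]]}' > rows.txt && python3 -m creep rows.txt >/dev/null; echo '{"rows": [[0.1,0,-0.05,0,0,0],[0.1,0,-0.05,0,0,0],[0.1,0,-0.05,0,0,0],[0.1,0,-0.05,0,0,0]]}' > rows.txt && python3 -m creep rows.txt
python3 - <<'E'
from h import *;from cell import manip
s=manip.read_state();img,dep=manip.camera('wrist');info=manip.camera_info('wrist')
print(s['eef_pos'],s['eef_rot'])
import pickle;pickle.dump((s,img,dep,info),open('w2.pkl','wb'))
cv2.imwrite('pics/w2.png',img[:,:,::-1])
H=hsv(img);h,S,v=[H[...,i].astype(int) for i in range(3)]
for nm,m,z in(('blue',(h>100)&(h<125)&(S>110),5),('band',(h>100)&(h<125)&(S>110),s['eef_pos'][2]+19),('brass',(h>14)&(h<32)&(S>90),s['eef_pos'][2]+10)):
    for a,c,p in blobs(m,60): print(nm,a,c.round(),rect(cast(info,p,z,s)))
E
```

```text
clock: 4.35
eef_pos: [515.3, -203.1, 105.1]
eef_rot: [-3.141, 0.001, -0.154]
wrist_force: [-0.7, -0.0, -0.9]
finger_gap: 21.8
finger_force: 40.0
[ 515.28984244 -203.10012496  105.07070423] [-3.14134949e+00  8.13771228e-04 -1.54333626e-01]
blue 2703 [161.  37.] (array([ 685.6, -106.7]), array([51.1, 47.3]), 6.7)
blue 527 [136.  18.] (array([692.6, -96.8]), array([30., 10.]), 9.5)
blue 6458 [326.  40.] (array([ 658.4, -226.1]), array([68.2, 53.9]), 81.2)
blue 7060 [589. 315.] (array([ 401.4, -424.7]), array([102.6,  84.8]), 5.1)
band 2703 [161.  37.] (array([ 647.2, -153.1]), array([29.3, 27.1]), 6.7)
band 527 [136.  18.] (array([ 651.2, -147.4]), array([17.2,  5.7]), 9.5)
band 6458 [326.  40.] (array([ 631.6, -221.6]), array([39.2, 30.9]), 81.2)
band 7060 [589. 315.] (array([ 484.1, -335.6]), array([58.9, 48.6]), 5.1)
brass 961 [ 7. 49.] (array([654.7, -87.5]), array([ 9.4, 30.8]), 66.9)
brass 522 [324. 106.] (array([ 608.4, -217.4]), array([21.8,  4.3]), 81.2)
brass 390 [324. 226.] (array([ 553.5, -209.1]), array([21.4,  6.1]), 81.2)
brass 599 [270. 393.] (array([ 460.3, -163.2]), array([ 7.6, 49.5]), 79.1)
brass 629 [379. 393.] (array([ 451.2, -224.5]), array([ 7.7, 50.2]), 84.3)
brass 7100 [324. 460.] (array([ 410.5, -173.2]), array([241.,  21.]), 81.2)
```

View pics/w2.png

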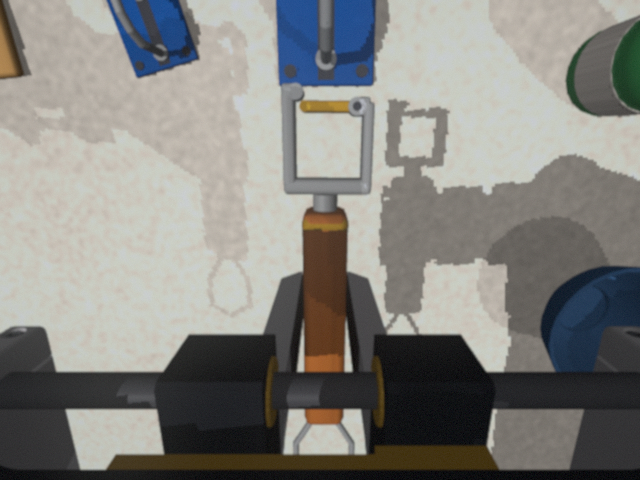

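The wrist view shows the hook mouth pointing straight at the blue plate: nose (295,92), gate (330,106), knuckle (357,105), and the near leg's foot at (326,58). Axes agree at -0.154 rad. The leg is about 133 mm ahead of the grip point and at tool y about -0.7, so I'll shift 3 mm right and descend so the underside is about 8 mm up.

To row units: 92.5 mm is 0.925, 85 mm is 0.85.

```bash
echo '{"rows": [[0,0.032,0.25,0,0,0],[0,0.032,0.6,0,0,0],[0,0.032,0.85,0,0,0],[0,0.032,0.925,0,0,0],[0,0.032,0.925,0,0,0]]}' > rows.txt && python3 -m creep rows.txt >/dev/null;echo '{"rows": [[0,0,0,0,0,0],[0,0,0,0,0,0],[0,0,0,0,0,0]]}' > rows.txt && python3 -m creep rows.txt
python3 - <<'E'
from h import *;from cell import manip
s=manip.read_state();img,dep=manip.camera('wrist');info=manip.camera_info('wrist')
print(s['eef_pos'],s['eef_rot'])
cv2.imwrite('pics/w3.png',img[:,:,::-1])
H=hsv(img);h,S,v=[H[...,i].astype(int) for i in range(3)]
for nm,m,z in(('blue',(h>100)&(h<125)&(S>110),5),('brass',(h>14)&(h<32)&(S>90),s['eef_pos'][2]+10)):
    for a,c,p in blobs(m,60):
        if c[1]<200: print(nm,a,c.round(),rect(cast(info,p,z,s)))
E
```

```text
clock: 5.2
eef_pos: [515.8, -207.4, 14.0]
eef_rot: [3.141, -0.002, -0.155]
wrist_force: [0.4, -1.4, -1.5]
finger_gap: 21.8
finger_force: 40.0
[ 515.7980681  -207.38407047   13.98660562] [ 3.14109058e+00 -1.67474388e-03 -1.55314918e-01]
blue 2769 [64. 21.] (array([ 664.9, -107.9]), array([51.4, 20.7]), 81.2)
blue 6894 [317.  31.] (array([ 644. , -223.9]), array([68.5, 26.4]), 81.2)
brass 556 [324. 106.] (array([ 608.9, -221.8]), array([21.8,  5.1]), 81.2)
```

View pics/w3.png

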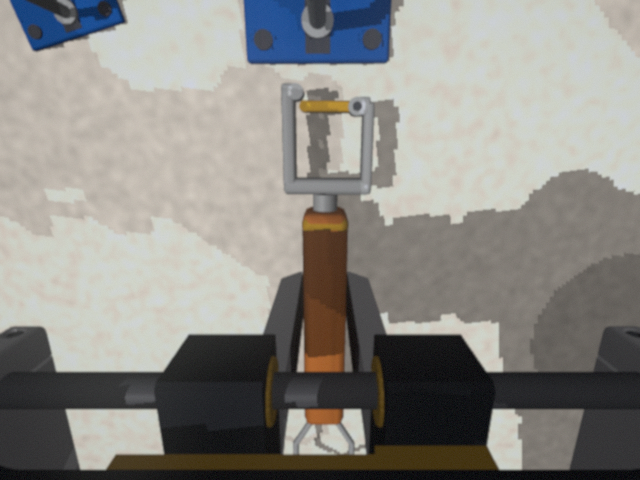

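The leg's collar is at (317,20) and the hook centre at column 327, so the leg sits at tool y about +4.3. I'll shift back 1.5 mm left and advance to just short of contact.

```bash
echo '{"rows": [[0.05,-0.015,0,0,0,0],[0.12,-0.015,0,0,0,0],[0.18,-0.015,0,0,0,0],[0.21,-0.015,0,0,0,0],[0.21,-0.015,0,0,0,0]]}' > rows.txt && python3 -m creep rows.txt >/dev/null;echo '{"rows": [[0,0,0,0,0,0],[0,0,0,0,0,0],[0,0,0,0,0,0]]}' > rows.txt && python3 -m creep rows.txt
echo '{"rows": [[0.01,0,0,0,0,0],[0.02,0,0,0,0,0],[0.03,0,0,0,0,0],[0.04,0,0,0,0,0],[0.05,0,0,0,0,0]]}' > rows.txt && python3 -m creep rows.txt
echo '{"rows": [[0.01,0,0,0,0,0],[0.02,0,0,0,0,0],[0.03,0,0,0,0,0],[0.04,0,0,0,0,0],[0.05,0,0,0,0,0]]}' > rows.txt && python3 -m creep rows.txt
```

```text
clock: 6.05
eef_pos: [536.2, -209.0, 12.9]
eef_rot: [-3.142, 0.0, -0.155]
wrist_force: [-0.7, 0.7, -1.5]
finger_gap: 21.7
finger_force: 40.0
clock: 6.55
eef_pos: [541.3, -209.8, 12.9]
eef_rot: [3.142, -0.0, -0.155]
wrist_force: [-0.4, 0.4, -1.7]
finger_gap: 21.9
finger_force: 40.0
clock: 7.05
eef_pos: [546.2, -210.6, 12.9]
eef_rot: [3.142, 0.0, -0.155]
wrist_force: [0.0, 1.2, -1.9]
finger_gap: 21.4
finger_force: 40.0
```

To row units: 3 mm is 0.03, 2 mm is 0.02.

```bash
echo '{"rows": [[0.01,0,0,0,0,0],[0.02,0,0,0,0,0],[0.03,0,0,0,0,0],[0.03,0,0,0,0,0]]}' > rows.txt && python3 -m creep rows.txt | grep -E 'pos|wrist_f'
echo '{"rows": [[0.01,0,0,0,0,0],[0.02,0,0,0,0,0],[0.03,0,0,0,0,0],[0.03,0,0,0,0,0]]}' > rows.txt && python3 -m creep rows.txt| grep -E 'pos|wrist_f'
echo '{"rows": [[0.01,0,0,0,0,0],[0.02,0,0,0,0,0],[0.03,0,0,0,0,0],[0.03,0,0,0,0,0]]}' > rows.txt && python3 -m creep rows.txt| grep -E 'pos|wrist_f'
```

```text
eef_pos: [548.8, -210.9, 12.8]
wrist_force: [-3.2, 0.2, -1.3]
eef_pos: [552.0, -211.5, 12.8]
wrist_force: [-3.2, 0.2, -1.6]
eef_pos: [555.1, -211.8, 12.8]
wrist_force: [-5.1, 1.0, -1.8]
```

```bash
for i in 1; do echo '{"rows": [[0.01,0,0,0,0,0],[0.02,0,0,0,0,0],[0.03,0,0,0,0,0],[0.04,0,0,0,0,0],[0.05,0,0,0,0,0]]}' > rows.txt && python3 -m creep rows.txt | grep -E 'pos|wrist_f'; done
echo '{"rows": [[0.01,0,0,0,0,0],[0.02,0,0,0,0,0],[0.03,0,0,0,0,0],[0.04,0,0,0,0,0],[0.05,0,0,0,0,0]]}' > rows.txt && python3 -m creep rows.txt| grep -E 'pos|wrist_f'
echo '{"rows": [[0.01,0,0,0,0,0],[0.02,0,0,0,0,0],[0.03,0,0,0,0,0],[0.04,0,0,0,0,0],[0.05,0,0,0,0,0]]}' > rows.txt && python3 -m creep rows.txt| grep -E 'pos|wrist_f'
```

```text
eef_pos: [559.8, -212.6, 12.7]
wrist_force: [-4.6, 0.6, -1.5]
eef_pos: [564.7, -213.6, 12.7]
wrist_force: [-5.7, -1.2, -2.0]
eef_pos: [569.9, -214.3, 12.9]
wrist_force: [-4.1, -0.3, -2.4]
```

To row units: 4 mm is 0.04, 1 mm is 0.01.

```bash
echo '{"rows": [[0.01,0,0,0,0,0],[0.02,0,0,0,0,0],[0.03,0,0,0,0,0],[0.04,0,0,0,0,0],[0.04,0,0,0,0,0]]}' > rows.txt && python3 -m creep rows.txt| grep -E 'pos|wrist_f'
echo '{"rows": [[0.005,0,0,0,0,0],[0.01,0,0,0,0,0],[0.01,0,0,0,0,0]]}' > rows.txt && python3 -m creep rows.txt| grep -E 'pos|wrist_f'
echo '{"rows": [[0.005,0,0,0,0,0],[0.01,0,0,0,0,0],[0.01,0,0,0,0,0]]}' > rows.txt && python3 -m creep rows.txt| grep -E 'pos|wrist_f'
```

```text
eef_pos: [574.1, -215.1, 13.0]
wrist_force: [-2.8, -2.6, -2.3]
eef_pos: [574.9, -215.1, 13.0]
wrist_force: [-1.9, -3.4, -2.0]
eef_pos: [575.9, -215.2, 13.0]
wrist_force: [-1.8, -2.9, -2.8]
```

Run:
```python
from cell import manip
import cv2
img,dep=manip.camera('wrist');cv2.imwrite('pics/w4.png',cv2.resize(img[0:240,200:450,::-1],None,fx=2.4,fy=2.4))
```

```text
(no output)
```

View pics/w4.png

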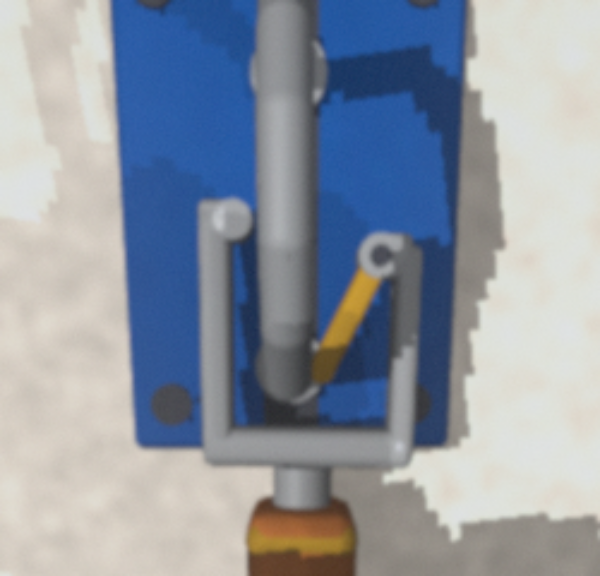

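The leg (crop 290,375) is deep in the pocket at tool y about +2, with the gate still swung inwards and its tip beside the leg at (322,375). A few mm more.

```bash
echo '{"rows": [[0.005,0,0,0,0,0],[0.01,0,0,0,0,0],[0.01,0,0,0,0,0]]}' > rows.txt && python3 -m creep rows.txt| grep -E 'pos|wrist_f'
echo '{"rows": [[0.005,0,0,0,0,0],[0.01,0,0,0,0,0],[0.01,0,0,0,0,0]]}' > rows.txt && python3 -m creep rows.txt| grep -E 'pos|wrist_f'
echo '{"rows": [[0.005,0,0,0,0,0],[0.01,0,0,0,0,0],[0.01,0,0,0,0,0]]}' > rows.txt && python3 -m creep rows.txt| grep -E 'pos|wrist_f'
python3 - <<'E'
from cell import manip
import cv2
img,dep=manip.camera('wrist');cv2.imwrite('pics/w5.png',cv2.resize(img[0:240,200:450,::-1],None,fx=2.4,fy=2.4))
E
```

```text
eef_pos: [576.9, -215.4, 13.0]
wrist_force: [-1.6, -2.9, -3.0]
eef_pos: [578.0, -215.6, 13.0]
wrist_force: [-0.7, -3.5, -2.3]
eef_pos: [579.0, -215.5, 13.0]
wrist_force: [0.2, 0.4, -0.9]
```

View pics/w5.png

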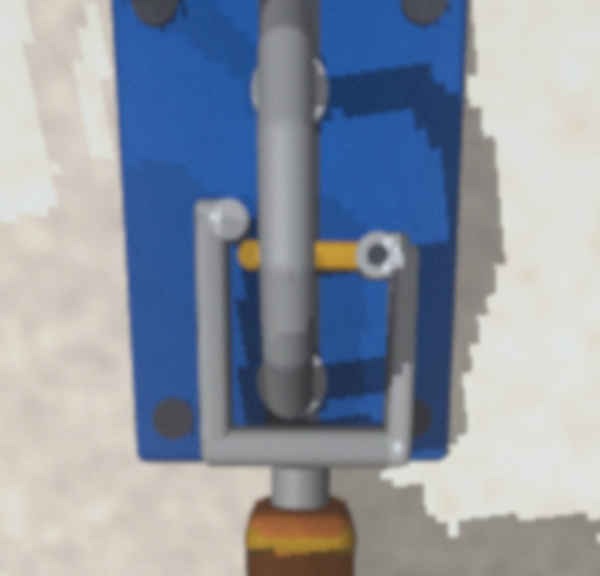

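The gate has snapped shut: it lies across the mouth at crop (250-360,255) behind the leg, and the force has dropped to 0. Now I pull back.

```bash
echo '{"rows": [[-0.04,0,0,0,0,0],[-0.08,0,0,0,0,0],[-0.12,0,0,0,0,0],[-0.15,0,0,0,0,0],[-0.15,0,0,0,0,0]]}' > rows.txt && python3 -m creep rows.txt| grep -E 'pos|wrist_f'
echo '{"rows": [[-0.005,0,0,0,0,0],[-0.01,0,0,0,0,0],[-0.015,0,0,0,0,0],[-0.02,0,0,0,0,0],[-0.02,0,0,0,0,0]]}' > rows.txt && python3 -m creep rows.txt| grep -E 'pos|wrist_f'
echo '{"rows": [[-0.005,0,0,0,0,0],[-0.01,0,0,0,0,0],[-0.01,0,0,0,0,0]]}' > rows.txt && python3 -m creep rows.txt| grep -E 'pos|wrist_f'
```

```text
eef_pos: [563.6, -213.2, 13.0]
wrist_force: [-0.1, 0.4, -1.8]
eef_pos: [561.9, -213.0, 12.8]
wrist_force: [0.1, 0.1, -2.0]
eef_pos: [561.3, -212.9, 13.0]
wrist_force: [2.3, -0.2, -2.8]
```

Contact starts at about 18 mm back. I'll increase in small steps.

```bash
echo '{"rows": [[-0.002,0,0,0,0,0],[-0.004,0,0,0,0,0],[-0.004,0,0,0,0,0],[-0.004,0,0,0,0,0]]}' > rows.txt && python3 -m creep rows.txt| grep -E 'pos|wrist_f'
echo '{"rows": [[-0.002,0,0,0,0,0],[-0.003,0,0,0,0,0],[-0.003,0,0,0,0,0]]}' > rows.txt && python3 -m creep rows.txt| grep -E 'pos|wrist_f'
```

```text
eef_pos: [561.1, -212.9, 13.1]
wrist_force: [5.6, -0.9, -3.6]
eef_pos: [561.0, -212.9, 13.2]
wrist_force: [7.6, -0.4, -4.6]
```

```bash
for f in 1 ; do echo '{"rows": [[0.003,0,0,0,0,0],[0.003,0,0,0,0,0],[0.003,0,0,0,0,0],[0.003,0,0,0,0,0],[0.003,0,0,0,0,0]]}' > rows.txt && python3 -m creep rows.txt| grep -E 'pos|wrist_f'; done
echo '{"rows": [[0,0,0,0,0,0],[0,0,0,0,0,0],[0,0,0,0,0,0],[0,0,0,0,0,0],[0,0,0,0,0,0]]}' > rows.txt && python3 -m creep rows.txt| grep -E 'pos|wrist_f|clock'
echo '{"rows": [[0,0,0,0,0,0],[0,0,0,0,0,0],[0,0,0,0,0,0],[0,0,0,0,0,0],[0,0,0,0,0,0]]}' > rows.txt && python3 -m creep rows.txt| grep -E 'pos|wrist_f|clock'
```

```text
eef_pos: [561.1, -212.9, 13.1]
wrist_force: [5.5, -1.4, -2.6]
clock: 14.85
eef_pos: [561.1, -212.9, 13.1]
wrist_force: [5.2, 0.5, -3.9]
clock: 15.35
eef_pos: [561.1, -212.9, 13.1]
wrist_force: [4.9, -1.1, -3.5]
```

Held at about 5 N for over a second. I'll ease forward, lower and release.

To row units: 5 mm is 0.05, 7 mm is 0.07.

```bash
echo '{"rows": [[0.02,0,0,0,0,0],[0.05,0,0,0,0,0],[0.07,0,0,0,0,0],[0.07,0,0.03,0,0,0],[0.07,0,0.05,0,0,0]]}' > rows.txt && python3 -m creep rows.txt| grep -E 'pos|wrist_f'
echo '{"rows": [[0,0,0.01,0,0,0],[0,0,0.02,0,0,0],[0,0,0.025,0,0,0],[0,0,0.025,0,0,0]]}' > rows.txt && python3 -m creep rows.txt| grep -E 'pos|wrist_f'
```

```text
eef_pos: [567.3, -213.8, 7.5]
wrist_force: [0.5, 0.0, -1.2]
eef_pos: [567.5, -213.9, 5.4]
wrist_force: [0.2, 0.7, -2.2]
```

To row units: 0.8 mm is 0.008, 0.4 mm is 0.004.

```bash
echo '{"rows": [[0,0,0.004,0,0,0],[0,0,0.008,0,0,0],[0,0,0.008,0,0,0]]}' > rows.txt && python3 -m creep rows.txt| grep -E 'pos|wrist_f'
echo '{"rows": [[0,0,0,0,0,0],[0,0,0,0,0,0],[0,0,0,0,0,0],[0,0,0,0,0,0],[0,0,0,0,0,0]]}' > rows.txt && python3 -m creep rows.txt 50
echo '{"rows": [[0,0,-0.05,0,0,0],[0,0,-0.2,0,0,0],[0,0,-0.5,0,0,0],[0,0,-0.9,0,0,0],[0,0,-1.2,0,0,0]]}' > rows.txt && python3 -m creep rows.txt
python3 - <<'E'
from cell import manip
import cv2
img,dep=manip.camera('wrist');cv2.imwrite('pics/w6.png',img[:,:,::-1])
E
```

```text
eef_pos: [567.5, -213.9, 4.6]
wrist_force: [0.2, 0.2, -1.7]
clock: 17.05
eef_pos: [567.5, -213.9, 4.6]
eef_rot: [3.142, -0.0, -0.155]
wrist_force: [0.3, -0.1, -0.3]
finger_gap: 50.1
finger_force: 0.0
clock: 17.55
eef_pos: [567.9, -214.0, 128.3]
eef_rot: [3.141, -0.003, -0.155]
wrist_force: [0.7, -0.6, 0.7]
finger_gap: 49.8
finger_force: 0.0
```

View pics/w6.png

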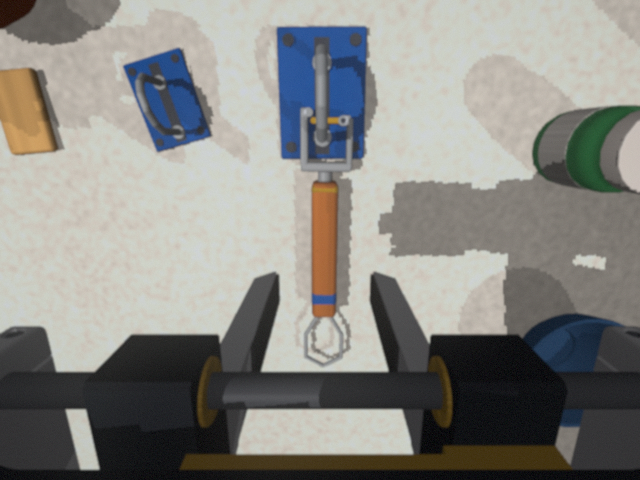

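The tool lies flat at (324,250) with the gate shut at (328,121) behind the leg at (322,138), and the gripper is clear.

```bash
echo '{"rows": [[0,0,0,0,0,0],[0,0,0,0,0,0],[0,0,0,0,0,0]]}' > rows.txt && python3 -m creep rows.txt >/dev/null; python3 -c "
from cell import manip
print(manip.sign_off())"
```

```text
the job is handed in; nothing more can be done
None
```

The tool is clipped onto the blue ring's near leg with the gate shut; it held a tug of about 5 N for over a second, now lies flat and released on the table, and the job is handed in (no verdict was returned).

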